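Put the washed single-cup coffee dripper back together on its cup

TASK

The single-cup coffee dripper has been washed and lies about in pieces. Build it up again in this order: stand the small white cup upright in the well of its saucer, wherever the saucer lies; set the steel brew chamber on the cup with its foot in the cup's mouth; drop the press disc into the chamber so that it lies flat on the bottom; then put the lid fully down over the chamber. Do not shift the striped mug, the jar with the yellow lid or the tub beside the work.

Things in the scene. Friction and masses are not known exactly. Their poses are not given: they have to be found in the camera images.
- saucer: white china saucer lying on the worktop, round, 120 mm across, rim 14 mm high; flat well in the middle, its floor 5 mm above the worktop and 72 mm across. Loose, about 0.22 kg. Origin: centre of its underside, z up.
- cup: small white china cup, upright: straight round wall 66 mm across (from 25 mm up to the rim), 70 mm high, wall 4 mm, mouth 58 mm wide, foot 50 mm across. Ear handle on its own +y side, reaching 61 mm from the axis, 12 to 60 mm up: grip the wall along the cup's x axis, clear of the handle. 0.16 to 0.26 kg. Origin: centre of underside, z up.
- chamber: steel brew chamber on its foot: open round pot 58 mm across, rim 52 mm above the origin, 54 mm wide inside, drilled floor 10.5 mm above the origin; drip flange 86 mm across, 7 to 10.5 mm up; below it a foot 49 mm across that goes into the cup's mouth, the flange resting on the cup's rim (origin then 63 mm above the cup's). 0.09 kg. Origin: centre of the foot's underside, z up.
- press: steel press disc, standing on its disc: drilled disc 49 mm across, 3.5 mm thick; stem 8 mm thick; round head 15 mm across, 45 to 57 mm above the origin, to grip from above. In the chamber its origin is 10.5 mm above the chamber's, the head's lower edge 3.5 mm above the chamber's rim, with 2.5 mm play all round. 0.06 kg. Origin: centre of the disc's underside, z up.
- lid: steel lid, open side down: stepped round cap 69 mm across, 31 mm high, with a black knob 17 mm across, 36 to 47 mm above the origin, to grip from above. Its collar (65 mm wide inside, 10 mm deep) goes over the chamber's wall until a step inside rests on the rim (origin then 42 mm above the chamber's); it clears the press's head. 0.05 to 0.08 kg. Origin: centre of lower edge, z up.
- mug_1: bystander: large mug with blue and white stripes and a handle, about 97 mm high, too wide for the dripper. Origin: underside.
- chilli: bystander: glass jar with a flat yellow lid, 94 mm across, 140 mm high. Origin: underside.
- pot: bystander: white printed food tub with a shiny lid, 99 mm across, 128 mm high. Origin: underside.
Not all that is in view belongs to the job. Leave any green, orange or purple look-alike of the cup alone.

How it is judged (in metres and radians):
On the way, in this order (a step that is already met when the one before it is completed fails the run):
1. the cup stands upright in the well of the saucer, released (horizontal distance between cup and saucer below 0.012 m and z of cup in the frame of saucer between 0.0015 and 0.0085 m and angle between cup's own z axis and vertical below 0.12 rad and contact force between the fingers and cup below 0.1 N), for 0.2 s.
2. the brew chamber sits on the cup, its foot in the cup's mouth and its flange on the rim, released (horizontal distance between chamber and cup below 0.008 m and z of chamber in the frame of cup between 0.0595 and 0.0665 m and angle between chamber's own z axis and vertical below 0.12 rad and contact force between the fingers and chamber below 0.1 N), for 0.2 s.
3. the press disc lies flat on the floor of the chamber, released (horizontal distance between press and chamber below 0.006 m and z of press in the frame of chamber between 0.007 and 0.014 m and angle between press's own z axis and vertical below 0.12 rad and contact force between the fingers and press below 0.1 N), for 0.2 s.
4. the lid is fully down over the chamber's rim, released (horizontal distance between lid and chamber below 0.008 m and z of lid in the frame of chamber between 0.0385 and 0.0455 m and angle between lid's own z axis and vertical below 0.12 rad and contact force between the fingers and lid below 0.1 N), for 0.2 s.
At the end, for the whole second after the job is handed in: At rest, released: saucer flat on the worktop; cup in its well (axes within 12 mm); chamber seated on the cup (8 mm); press flat on the chamber floor (6 mm); lid fully down on the chamber (8 mm). Each within 3.5 mm of its seated height and tilted under 0.12 rad (horizontal distance between cup and saucer below 0.012 m and z of cup in the frame of saucer between 0.0015 and 0.0085 m and angle between each of cup, chamber, press, lid's own z axis and vertical below 0.12 rad and horizontal distance between chamber and cup below 0.008 m and z of chamber in the frame of cup between 0.0595 and 0.0665 m and horizontal distance between press and chamber below 0.006 m and z of press in the frame of chamber between 0.007 and 0.014 m and horizontal distance between lid and chamber below 0.008 m and z of lid in the frame of chamber between 0.0385 and 0.0455 m and angle between saucer's own z axis and vertical below 0.1 rad and height (world z) of saucer below 0.004 m and linear speed of each of saucer, cup, chamber, press, lid below 0.02 m/s); the robot touches nothing.
It fails at once if the striped mug is shifted by more than 30 mm (distance of mug_1 from where it was at the start of the episode above 0.03 m).
It fails at once if the jar with the yellow lid is shifted by more than 30 mm (distance of chilli from where it was at the start of the episode above 0.03 m).
It fails at once if the food tub is shifted by more than 30 mm (distance of pot from where it was at the start of the episode above 0.03 m).
It also fails if it takes over 104 s, if anything falls off the work surface, if the arm or the gripper's body presses on something with over 40 N, if the wrist force passes 120 N, or if a joint passes its speed limit or range.

ROBOT

A 6-joint arm with a two-finger parallel gripper is mounted at the origin on the work surface; the furniture and walls round the work are solid. World frame = base frame: x ahead of the robot, y to its left, z up, the work surface at z = 0. Lengths are in mm, angles in rad, forces in N, time in s.
With the tool pointing down it reaches from about 350 to 775 mm from the base axis. Payload 7.3 kg.
Tool frame: the origin (TCP) lies at the very end of the fingers, on their centre line; the grasp point (between the pads) lies 19 mm behind it; z points along the fingers, y is the line along which they close (so a half turn about z gives the same grasp; the last joint's range is limited). The gripper opens to 92 mm and grips with 3 to 60 N. Pads are 19 mm wide; open, the fingers measure 130 mm over their backs; the gripper's body (75 mm by 190 mm) begins 47 mm behind the grasp point.
Start: joints at [1.071, 0.342, 1.524, -0, 1.275, -0.146], TCP at [181.881, 492.508, 226.741] pointing down, gripper open.
Joint ranges: [-2.53, 2.53], [-0.77, 2.02], [0.04, 2.7], [-1, 4.14], [0.28, 2.66], [-3.11, 3.11]. Speed limits (rad/s): [2.57, 2.57, 3.14, 3.14, 3.14, 3.14].

INTERFACE

Orientations are given as [roll, pitch, yaw] about the fixed x, y, z axes, in that order (R = Rz(yaw) Ry(pitch) Rx(roll)).
In Python, from plant import bot gives the robot as it stands.
- The arm moves only by the tool apply_moves, never from a script. Its argument "motion" is text: rows parted by semicolons, each of 4 numbers parted by spaces: the shift along the tool's x, y, z in m, then the turn about the tool's z in degrees. A call has 1 to 8 rows; each row shifts and turns the commanded pose from where the row before left it, along the tool's axes as they then stand; what a row does not reach is not made up. A row lasts 1/8 s, in which the tool goes at most 62.5 mm and 10.7 degrees, less where a joint would pass 70% of its speed; a pose out of reach is approached as far as the arm can. A call with a gripper value outside its range is refused whole. "fingers" is the opening, from -1 (shut) to 1 (fully open), set as the call begins (left out, the last holds). The fingers move at their own pace and stop on an object; the grip force is fixed at half the most. Time passes only in rows, so rows that do not move let the fingers close. It gives the time, the measured TCP pose, the force, the opening and the grip force at its end, in the units of the state.
- bot.get_obs(): the state, without advancing time (a new reading comes with each control period).
- bot.capture(name): name is "side" or "top"; returns a dict with "img" (400x640x3 uint8, blue, green, red), "range_z" (400x640 float32, mm along the optical axis (not along the pixel's ray), 0 where there is no reading), "fx", "fy", "cx", "cy" (pixels), "D" ([k1, k2, p1, p2, k3] as OpenCV has them; the pictures are not rectified), "world_from_camera" (4x4, takes a point from camera to world coordinates). Camera axes: x right, y down, z forward; pixel columns grow to the right and rows downward; lengths in mm; the calibration is good to about 2 mm. A picture is of the moment at which its call begins.
- bot.close_job(): hands the job in; it is judged then, once.
Trained networks look in a picture, given as the dict that the camera call returned (one of the last four; its "shot" number tells which), for a name from the list of things; names that differ only in an ending like _2 or _b are one class to them, and where a whole thing is asked for, a point or a joint stands for the part that bears it (a point fixed in the world has none). Each returns a list of dicts, best first, with "p" (0 to 1); they miss things now and then, are a little off and sometimes report something else, mostly with a low value. They report only what shows in the picture. A call takes as long as a camera call. They do not tell look-alikes from the thing itself.
- bot.cut_out(picture, thing): "pixels" (400x640 bool, what is visible of it) and "point" ([column, row] in pixels, amid what is visible of it).
The state is a dict: "time": time; "joint_positions": joint angles; "dq": joint speeds; "tau": joint torques, N m; "tool_pos": TCP position; "tcp_rot": TCP orientation; "contact_force": force on the tool from outside, world axes, zero at the start; "moment": the same for the moment, N m; "grip_width": finger opening in mm; "finger_force": force on a finger pad.
Only numpy, scipy, OpenCV 4.12 (cv2) and the standard library are available. Lean on these libraries where they do the work, as an engineer would, in place of code of your own. Each camera call takes 0.05 s, during which the arm holds its last target. There are 200 camera calls.

## Working session

There is one attempt and no reset: what is moved stays moved. The work goes in short steps, Python scripts to look and compute and a tool call to move; the robot and the scene stay as the last step left them, time stands still between calls to the robot, and variables do not carry over. Pictures are saved under pics/ and viewed, at most 14 in all, crops included, and the job is handed in when it is done.

Besides the shell and the picture viewer there is one more tool, called after "Call:" in YAML: its name, and indented under it one key for each argument. apply_moves: Moves the arm, as the interface text tells. Its arguments: {"type":"object","properties":{"motion":{"type":"string"},"fingers":{"type":"number"}},"required":["motion"]}

```bash
ls; mkdir -p pics; cat > h.py <<'E'
import numpy as np, cv2
from plant import bot
def cloud(c):
    h,w=c["range_z"].shape
    K=np.array([[c["fx"],0,c["cx"]],[0,c["fy"],c["cy"]],[0,0,1]],float)
    u,v=np.meshgrid(np.arange(w),np.arange(h))
    n=cv2.undistortPoints(np.stack([u,v],-1).reshape(-1,1,2).astype(np.float64),K,np.array(c["D"],float)).reshape(h,w,2)
    z=c["range_z"]; P=np.dstack([n[...,0]*z,n[...,1]*z,z])
    T=np.array(c["world_from_camera"]); P=P@T[:3,:3].T+T[:3,3]
    P[z<=0]=np.nan
    return P
def circ(xy):
    A=np.c_[2*xy,np.ones(len(xy))]; s=np.linalg.lstsq(A,(xy**2).sum(1),rcond=None)[0]
    return s[:2],np.sqrt(s[2]+s[:2]@s[:2])
E
cat > look.py <<'E'
from h import *
np.set_printoptions(precision=1,suppress=True)
for n in ["top","side"]:
    c=bot.capture(n); cv2.imwrite(f"pics/{n}0.png",c["img"]); P=cloud(c)
    print(n,np.array(c["world_from_camera"])[:3,3])
    for t in ["saucer","cup","chamber","press","lid","mug_1","chilli","pot"]:
        for d in bot.cut_out(c,t)[:3]:
            q=P[d["pixels"]]; q=q[~np.isnan(q[:,0])]
            if len(q)<5: print(t,d["p"],d["point"],"few"); continue
            print(t,round(d["p"],2),np.array(d["point"]),len(q),"med",np.median(q,0),"lo",np.percentile(q,2,0),"hi",np.percentile(q,98,0))
E
python3 look.py; python3 -c "
from h import *;print(bot.get_obs())"
```

```text
pics
top [ 339.1   47.4 1221.3]
saucer 0.66 [294.6 161.1] 1401 med [637.8  97.6   8.2] lo [584.4  44.5   0.5] hi [690.4 150.2  16.6]
cup 0.88 [173.8 129.9] 704 med [715.3 415.1  39.3] lo [660.8 378.4  -0. ] hi [742.4 440.4  72. ]
cup 0.81 [241.5 271.8] 623 med [332.9 232.4  17.3] lo [289.6 192.8   1.3] hi [364.  254.2  72.3]
cup 0.64 [191.2 234. ] 648 med [421.1 365.   29.9] lo [391.2 321.3   2.8] hi [450.  394.8  72. ]
chamber 0.77 [324.2 223.3] 774 med [455.8   5.6  10.5] lo [417.5 -32.3   5. ] hi [493.9  43.7  53. ]
press 0.54 [261.3 230. ] 243 med [441.  181.8   3.9] lo [421.5 162.8  -1.4] hi [463.2 206.1  58.4]
lid 0.69 [240.4 167. ] 466 med [607.7 244.   29.7] lo [581.7 216.1   5.4] hi [639.3 273.6  48.4]
mug_1 0.67 [395.7 171.1] 1051 med [ 603.5 -177.6   41.6] lo [ 549.7 -211.7    2.8] hi [ 651.6 -131.4   97. ]
chilli 0.96 [440.6 242.4] 1478 med [ 402.3 -269.6  138.4] lo [ 361.8 -319.1   13.8] hi [ 444.1 -240.5  143.5]
side [ 258.9 1074.7  673.3]
saucer 0.67 [269.  216.3] 814 med [639.8  89.3   7.3] lo [583.9  43.5   1.7] hi [690.1 149.2  14.3]
cup 0.95 [257.4 279. ] 1214 med 
[... 1071 characters left out ...]
06.3 -258.6  128.8]
{'time': 0.9, 'joint_positions': array([ 1.07100570e+00,  3.41999417e-01,  1.52409018e+00,  6.05193422e-06,
        1.27540722e+00, -1.45999802e-01]), 'dq': array([ 0.00266161, -0.000928  , -0.00084745,  0.00029775,  0.00034427,
        0.00039135]), 'tau': array([-1.58730886e-04, -4.31138170e+01, -2.44477397e+01,  7.18113477e-02,
        4.84598370e-02, -3.37361473e-05]), 'tool_pos': array([181.8772808 , 492.51219732, 226.74424372]), 'tcp_rot': array([3.14149700e+00, 8.21343430e-06, 2.78780007e+00]), 'contact_force': array([-0.1879215 , -0.18848463,  0.01468017]), 'moment': array([0.04578753, 0.01034249, 0.03491666]), 'finger_force': 0.0, 'grip_width': 92.04772765935469}
```

View pics/top0.png

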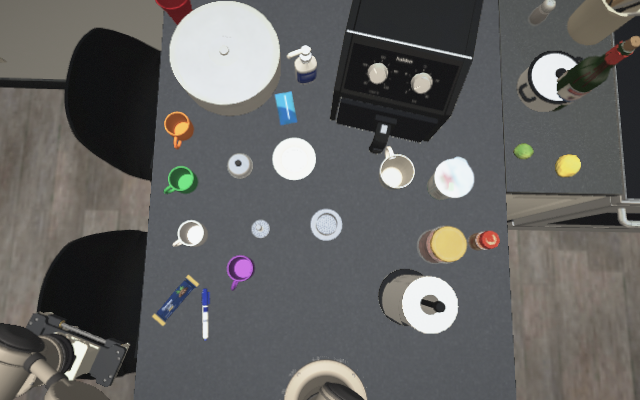

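View pics/side0.png

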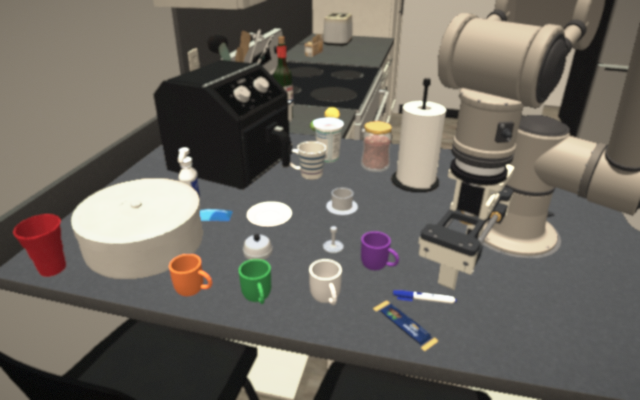

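The top picture shows the white cup at (191,234) with its handle toward (178,243), the saucer at (294,159), the chamber at (326,224), the press at (260,229) and the lid at (239,165). All of them stand upright. The cups at (177,124), (180,180) and (240,268) are the orange, green and purple look-alikes. The side picture agrees: white cup (325,280), lid (257,245), press (333,240), chamber (342,202), saucer (269,213). Next I fit the centres.

```bash
cat > fit.py <<'E'
from h import *
np.set_printoptions(precision=1,suppress=True)
APP=dict(saucer=(638,98),cup=(421,365),chamber=(456,5),press=(441,182),lid=(608,244))
H=dict(saucer=(9,20,48,70),cup=(62,78,24,40),chamber=(45,60,22,36),press=(40,64,0,14),lid=(36,54,0,14))
def near(P,xy,r,z0,z1):
    d=np.hypot(P[...,0]-xy[0],P[...,1]-xy[1]); m=(d<r)&(P[...,2]>z0)&(P[...,2]<z1); return P[m]
def fit(P,n,xy):
    z0,z1,r0,r1=H[n]
    for _ in range(3):
        q=near(P,xy,r1,z0,z1)
        if len(q)<5: return None
        if r0:
            q=q[np.hypot(*(q[:,:2]-xy).T)>r0]
            xy,r=circ(q[:,:2])
        else: xy=(q[:,:2].min(0)+q[:,:2].max(0))/2; r=np.ptp(q[:,:2],0)/2
    return xy,r,len(q),np.median(q[:,2])
if __name__=="__main__":
    for cam in ["top","side"]:
        P=cloud(bot.capture(cam))
        for n,a in APP.items(): print(cam,n,fit(P,n,np.array(a,float)))
        q=near(P,(421,365),75,14,58); d=q[:,:2]-[421,365]; r=np.hypot(*d.T); k=r>44
        print("handle",k.sum(),np.degrees(np.arctan2(*np.median(d[k],0)[::-1])), r.max())
        b=near(P,(640,98),280,60,400); d=np.hypot(b[:,0]-638,b[:,1]-98); i=np.argsort(d)[:3000:300]; print(b[i],d[i])
E
python3 fit.py
```

```text
top saucer (array([636.4,  97.3]), np.float64(54.08916740352878), 445, np.float64(13.137865739302697))
top cup (array([421.4, 355. ]), np.float64(30.853064514328132), 157, np.float64(69.03168597472086))
top chamber (array([456. ,   5.6]), np.float64(27.841748265171947), 60, np.float64(51.316687331644175))
top press (array([441. , 183.3]), array([6.5, 6.4]), 28, np.float64(55.04045509279172))
top lid (array([614. , 245.9]), array([8.2, 8.2]), 37, np.float64(45.587089502298795))
handle 13 129.8327796795774 50.379519243394135
[[744.4  -0.1  79.6]
 [731.1 -30.4 103.9]
 [728.8 -45.9 133.9]
 [778.9 208.4  98.3]
 [799.  187.5 104.1]
 [759.6 -47.4 242.3]
 [791.1 218.  107.9]
 [722.3 -82.8 182.8]
 [718.2 -89.3  90. ]
 [800.8 -30.6 272. ]] [144.7 158.6 170.2 178.9 184.2 189.6 194.6 199.5 203.7 207.5]
side saucer (array([636.5,  97.4]), np.float64(54.204570209896666), 276, np.float64(11.808944771828237))
side cup (array([421. , 356.1]), np.float64(30.873048496025138), 256, np.float64(67.30817414976389))
side chamber (array([455.6,   6.7]), np.float64(27.998258935016864), 105, np.float64(49.2420471630295))
side press (array([441.1, 185.8]), array([6.3, 7.3]), 38, np.float64(53.41485507716044))
side lid (array([613.6, 246.6]), array([8.5, 9.7]), 46, np.float64(43.37792587040656))
handle 46 127.39405609844066 53.33525609386204
[[744.9   3.6  70.4]
 [753.8  -1.1 230.3]
 [757.7  -4.7  67.8]
 [767.1  -2.6 187.9]
 [733.1 -43.6 192.9]
 [727.4 -55.9 170.5]
 [791.6  -3.3 211.5]
 [723.9 -71.  174. ]
 [760.1 249.8  93.5]
 [806.7  -9.5 207.7]] [142.6 152.4 157.7 163.7 170.5 178.  184.  189.5 194.9 200. ]
```

```bash
cat > go.py <<'E'
import sys
from h import *
def delta(tgt,turn=0):
    o=bot.get_obs(); y=o["tcp_rot"][2]-np.radians(turn); d=np.array(tgt,float)-o["tool_pos"]
    c,s=np.cos(y),np.sin(y)
    return np.round([(d[0]*c+d[1]*s)/1e3,(d[0]*s-d[1]*c)/1e3,-d[2]/1e3],4)
if __name__=="__main__":
    a=[float(v) for v in sys.argv[1:]]
    print(delta(a[:3],a[3] if len(a)>3 else 0))
E
python3 - <<'E'
from fit import *
C=np.array([421.2,355.3])
for cam in ["top","side"]:
    P=cloud(bot.capture(cam)); q=near(P,C,70,14,58); d=q[:,:2]-C; k=np.hypot(*d.T)>40
    print(k.sum(),np.degrees(np.arctan2(*np.mean(d[k],0)[::-1])),np.hypot(*d.T).max())
E
python3 go.py 421.2 355.3 140 30
```

```text
34 122.4589307350882 58.61284805549
80 121.17535693177813 60.62529086321677
[-0.2585  0.0964  0.0867]
```

Call:
apply_moves:
  motion: "0 0 0 9.4;0 0 0 9.4;0 0 0 9.4;0 0 0 9.4;-0.04 0.022 0.01 0;-0.04 0.022 0.015 0;-0.04 0.022 0.015 0;-0.04 0.022 0.015 0"
  fingers: 1

```text
time: 2.1
tool_pos: [342.7, 403.1, 171.4]
tcp_rot: [3.141, -0.0, 2.132]
contact_force: [1.1, 0.5, 0.4]
grip_width: 91.7
finger_force: 0.0
```

```bash
python3 go.py 421.2 355.3 30; python3 -c "
from h import *;o=bot.get_obs();print(o['tool_pos'],np.degrees(o['tcp_rot']),o['joint_positions'])"
```

```text
[-0.0822  0.041   0.1414]
[342.74668084 403.09205944 171.40279115] [ 1.79968377e+02 -8.35972147e-03  1.22137518e+02] [7.21198083e-01 4.00129976e-01 1.59796836e+00 6.14859658e-05
 1.14292618e+00 1.60267132e-01]
```

Call:
apply_moves:
  motion: "-0.041 0.0205 0.01 0;-0.041 0.0205 0.01 0;0 0 0.04 0;0 0 0.03 0;0 0 0.03 0;0 0 0.02 0;0 0 0 0"

```text
time: 2.98
tool_pos: [419.0, 355.6, 30.4]
tcp_rot: [-3.138, -0.0, 2.131]
contact_force: [0.1, 0.1, 1.0]
grip_width: 91.6
finger_force: 0.0
```

```bash
python3 go.py 421.2 355.3 30; python3 - <<'E'
from h import *
c=bot.capture("side"); cv2.imwrite("pics/s1.png",cv2.resize(c["img"][200:340,230:430],None,fx=4,fy=4))
E
```

```text
[-0.0014  0.0017  0.0004]
```

View pics/s1.png

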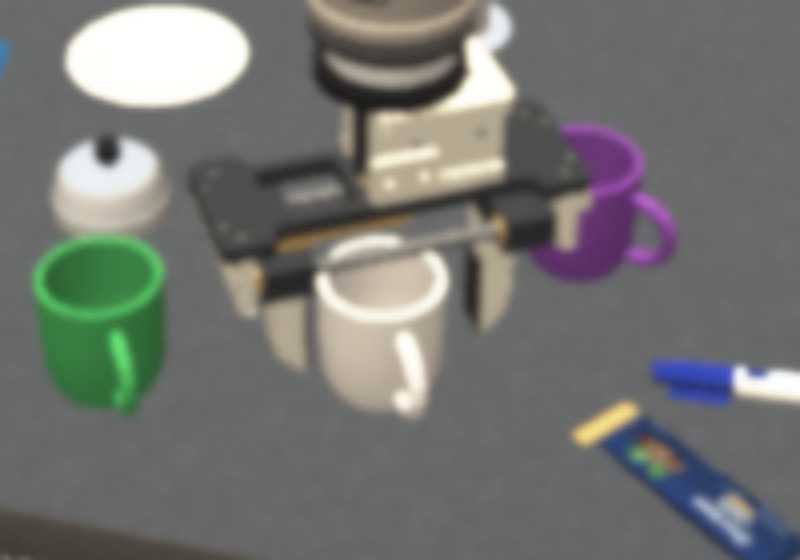

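The crop shows the open fingers straddling the white cup at crop (380,320), with its handle (410,370) clear of both. I nudge to centre and close.

Call:
apply_moves:
  motion: "-0.0014 0.0017 0 0;0 0 0 0"

```text
time: 3.28
tool_pos: [422.8, 356.3, 32.8]
tcp_rot: [3.139, -0.0, 2.132]
contact_force: [0.8, -0.7, -0.3]
grip_width: 91.9
finger_force: 0.0
```

Call:
apply_moves:
  motion: "0 0 0 0;0 0 0 0;0 0 0 0;0 0 0 0;0 0 0 0;0 0 0 0"
  fingers: -1

```text
time: 4.03
tool_pos: [422.0, 355.9, 31.8]
tcp_rot: [3.142, -0.0, 2.132]
contact_force: [-0.9, -1.3, 1.3]
grip_width: 63.6
finger_force: 30.0
```

Call:
apply_moves:
  motion: "0 0 -0.02 0;0 0 -0.03 0;0 0 -0.04 0;0 0 0 0"

```text
time: 4.53
tool_pos: [423.5, 356.9, 124.4]
tcp_rot: [3.136, -0.0, 2.132]
contact_force: [0.6, -0.3, -2.0]
grip_width: 63.6
finger_force: 30.0
```

```bash
python3 go.py 636.4 97.4 122; python3 - <<'E'
from fit import *
P=cloud(bot.capture("top"));o=bot.get_obs();print(o["tool_pos"])
H["cup"]=(142,175,24,40);print(fit(P,"cup",np.array([421.,356])))
P=cloud(bot.capture("side"))
print(fit(P,"cup",np.array([421.,356])))
E
```

```text
[-0.333   0.0423  0.0024]
[422.4 356.1 122.4]
(array([424.3, 353.8]), np.float64(28.806436256327373), 59, np.float64(160.2188220806545))
(array([420.5, 356.7]), np.float64(31.883387851917874), 586, np.float64(152.5475926348405))
```

Call:
apply_moves:
  motion: "-0.03 0.004 0 0;-0.048 0.006 0 0;-0.05 0.0063 0 0;-0.055 0.007 0 0;-0.055 0.007 0 0;-0.055 0.007 0 0;-0.04 0.005 0 0;0 0 0 0"

```text
time: 5.62
tool_pos: [635.4, 93.4, 119.0]
tcp_rot: [-3.139, -0.001, 2.128]
contact_force: [0.3, 0.2, -2.3]
grip_width: 63.5
finger_force: 30.0
```

```bash
python3 - <<'E'
from fit import *
from go import delta
for cam in ["top","side"]:
    c=bot.capture(cam); P=cloud(c); o=bot.get_obs(); H["cup"]=(150,175,24,40)
    print(o["tool_pos"],fit(P,"cup",o["tool_pos"][:2].copy()),fit(P,"saucer",np.array([636.4,97.4])))
cv2.imwrite("pics/s2.png",cv2.resize(c["img"][120:280,180:380],None,fx=3.5,fy=3.5))
print(delta([636.4,97.4,37]))
E
```

```text
[634.3  95.1 119.2] None None
[633.8  96.2 119.5] (array([632.9,  95.7]), np.float64(32.49812149988212), 204, np.float64(155.1675729761153)) (array([636.3,  97.5]), np.float64(54.50232342897661), 271, np.float64(11.837714545928065))
[-0.   0.   0.1]
```

View pics/s2.png

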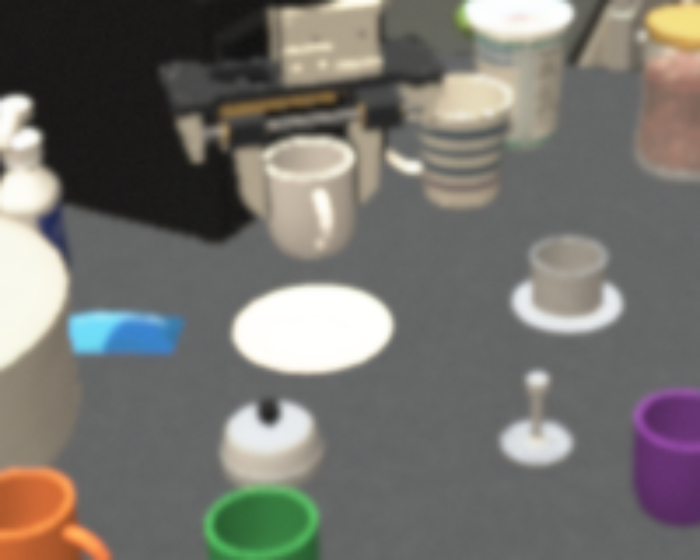

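The crop shows the gripped cup at (310,195) hanging level over the saucer at (312,328), about 3 mm off the saucer's centre. I correct that and lower.

Call:
apply_moves:
  motion: "-0.0004 0.0028 0 0;0 0 0.025 0;0 0 0.03 0;0 0 0.02 0;0 0 0 0;0 0 0 0"

```text
time: 6.48
tool_pos: [637.9, 98.3, 47.7]
tcp_rot: [3.14, 0.001, 2.133]
contact_force: [0.1, -0.2, -1.8]
grip_width: 63.3
finger_force: 30.0
```

```bash
python3 - <<'E'
from fit import *
for cam in ["side"]:
    c=bot.capture(cam); P=cloud(c); o=bot.get_obs(); H["cup"]=(66,90,24,40)
    print(o["tool_pos"],o["contact_force"],fit(P,"cup",o["tool_pos"][:2].copy()),fit(P,"saucer",np.array([636.4,97.4])))
E
```

```text
[638.2  98.1  48.1] [-0.1 -0.1 -1.1] (array([635.7,  98.6]), np.float64(31.738147301606723), 370, np.float64(77.30593102573096)) (array([636.1,  97.6]), np.float64(54.512653704658916), 190, np.float64(12.13997330880693))
```

Call:
apply_moves:
  motion: "0 0 0.005 0;0 0 0.004 0;0 0 0.0015 0;0 0 0 0;0 0 0 0"

```text
time: 7.15
tool_pos: [637.4, 97.5, 36.8]
tcp_rot: [-3.142, 0.0, 2.132]
contact_force: [-3.8, -0.8, 5.7]
grip_width: 63.8
finger_force: 30.0
```

Call:
apply_moves:
  motion: "0 0 0 0;0 0 0 0;0 0 0 0;0 0 0 0;0 0 0 0"
  fingers: 1

```text
time: 7.78
tool_pos: [637.6, 97.5, 36.2]
tcp_rot: [3.142, -0.0, 2.132]
contact_force: [0.1, -0.2, 0.9]
grip_width: 92.0
finger_force: 0.0
```

Call:
apply_moves:
  motion: "0 0 -0.02 0;0 0 -0.04 0;0 0 -0.05 0;0 0 0 0"

```text
time: 8.28
tool_pos: [640.1, 97.7, 151.2]
tcp_rot: [3.133, 0.005, 2.132]
contact_force: [1.1, -0.6, -0.5]
grip_width: 91.9
finger_force: 0.0
```

```bash
python3 - <<'E'
from fit import *
from go import delta
np.set_printoptions(precision=4,suppress=True)
for cam in ["top","side"]:
    c=bot.capture(cam); P=cloud(c); o=bot.get_obs(); H["cup"]=(66,85,24,40)
    print(o["tool_pos"],fit(P,"cup",np.array([637,97.5])),fit(P,"saucer",np.array([636.4,97.4])),fit(P,"chamber",np.array([456,6.])))
print(delta([455.8,6.2,140]))
E
```

```text
[638.5612  97.6466 148.3522] None None (array([456.0243,   5.4696]), np.float64(27.816958166402863), 50, np.float64(51.71508387643928))
[637.4707  97.5567 146.4214] (array([636.0329,  97.7672]), np.float64(31.008603250182823), 169, np.float64(71.55647272713668)) (array([636.1224,  98.0924]), np.float64(54.50827281766764), 201, np.float64(11.963228568370937)) (array([456.1147,   6.0915]), np.float64(27.938319802483026), 105, np.float64(48.78725980455624))
[ 0.0193 -0.2024  0.0064]
```

The cup stands in the saucer, 0.3 mm off centre. Next is the chamber.

Call:
apply_moves:
  motion: "0.002 -0.0264 0 0;0.004 -0.045 0 0;0.005 -0.05 0 0;0.005 -0.05 0 0;0.0027 -0.03 0 0;0 0 0.03 0;0 0 0.03 0;0 0 0 0"

```text
time: 9.38
tool_pos: [454.5, 6.6, 83.7]
tcp_rot: [-3.136, -0.005, 2.131]
contact_force: [-0.0, 0.1, -0.3]
grip_width: 91.9
finger_force: 0.0
```

```bash
python3 -c "
from go import *
for i in range(2): bot.capture('side')
print(bot.get_obs()['tool_pos'],delta([457,6.4,17]))"
```

```text
[456.74533011   6.33350839  86.01733015] [-0.0001  0.0003  0.069 ]
```

Call:
apply_moves:
  motion: "0 0 0.02 0;0 0 0.02 0;0 0 0.018 0;0 0 0.01 0;0 0 0 0;0 0 0 0"

```text
time: 10.22
tool_pos: [457.6, 6.2, 18.9]
tcp_rot: [3.141, 0.001, 2.132]
contact_force: [0.1, -0.7, 0.0]
grip_width: 91.7
finger_force: 0.0
```

Call:
apply_moves:
  motion: "0 0 0 0;0 0 0 0;0 0 0 0;0 0 0 0;0 0 0 0;0 0 0 0"
  fingers: -1

```text
time: 10.98
tool_pos: [457.0, 6.3, 18.3]
tcp_rot: [3.141, -0.0, 2.132]
contact_force: [-1.0, -0.3, 1.0]
grip_width: 57.1
finger_force: 30.0
```

Call:
apply_moves:
  motion: "0 0 -0.015 0;0 0 -0.035 0;0 0 -0.045 0;0 0 -0.045 0;0 0 0 0;0 0 0 0"

```text
time: 11.72
tool_pos: [456.4, 6.4, 157.4]
tcp_rot: [-3.141, -0.001, 2.132]
contact_force: [-0.1, 0.1, -1.0]
grip_width: 57.1
finger_force: 30.0
```

```bash
python3 - <<'E'
from fit import *
from go import delta
np.set_printoptions(precision=4,suppress=True)
for cam in ["top","side"]:
    c=bot.capture(cam); P=cloud(c); o=bot.get_obs(); H["chamber"]=(172,195,22,36)
    print(o["tool_pos"],fit(P,"chamber",np.array([456,6.])),fit(P,"saucer",np.array([636,98.])))
print(delta([637.3,97.8,158]))
E
```

```text
[456.0755   6.4189 156.954 ] None (array([637.0035,  97.7917]), np.float64(54.130383486667135), 350, np.float64(13.102856471247378))
[456.0079   6.4282 156.777 ] (array([454.2726,   6.2734]), np.float64(28.387255630726), 300, np.float64(182.24536871968644)) (array([636.2405,  97.4012]), np.float64(54.510810915455714), 200, np.float64(12.055972532059798))
[-0.019   0.2021 -0.0012]
```

Call:
apply_moves:
  motion: "-0.002 0.027 0 0;-0.004 0.045 0 0;-0.005 0.05 0 0;-0.005 0.05 0 0;-0.003 0.03 0 0;0 0 0 0;0 0 0.03 0;0 0 0 0"

```text
time: 12.82
tool_pos: [635.3, 97.1, 124.9]
tcp_rot: [-3.135, -0.004, 2.131]
contact_force: [-1.0, -0.0, -0.2]
grip_width: 57.0
finger_force: 30.0
```

```bash
python3 - <<'E'
from fit import *
from go import delta
np.set_printoptions(precision=4,suppress=True)
for cam in ["side","side","top"]:
    c=bot.capture(cam); P=cloud(c); o=bot.get_obs(); H["chamber"]=(142,170,22,36)
    H["cup"]=(66,80,24,40)
    print(o["tool_pos"],fit(P,"chamber",np.array([636,98.])),fit(P,"cup",np.array([636,98.])),fit(P,"saucer",np.array([636,98.])))
    if cam=="side": cv2.imwrite("pics/s3.png",cv2.resize(c["img"][120:260,200:340],None,fx=4,fy=4))
print(delta([637.3,97.8,86]))
E
```

```text
[636.5997  97.1335 126.819 ] (array([634.074 ,  97.4367]), np.float64(28.891912092722894), 321, np.float64(151.406838564086)) (array([636.2579,  97.5472]), np.float64(30.734717748982273), 158, np.float64(71.0764930740969)) (array([636.1947,  97.3045]), np.float64(54.743384220151604), 194, np.float64(11.984682675918805))
[637.5615  97.2174 128.1675] (array([635.5244,  97.0764]), np.float64(28.67813418465402), 334, np.float64(152.52030632523173)) (array([636.4021,  97.9553]), np.float64(30.892209478980117), 174, np.float64(71.23338033812462)) (array([636.0459,  97.8571]), np.float64(54.56445908106907), 200, np.float64(12.112595430711394))
[638.1875  97.3119 128.9903] None None None
[ 0.0009 -0.0005  0.043 ]
```

View pics/s3.png

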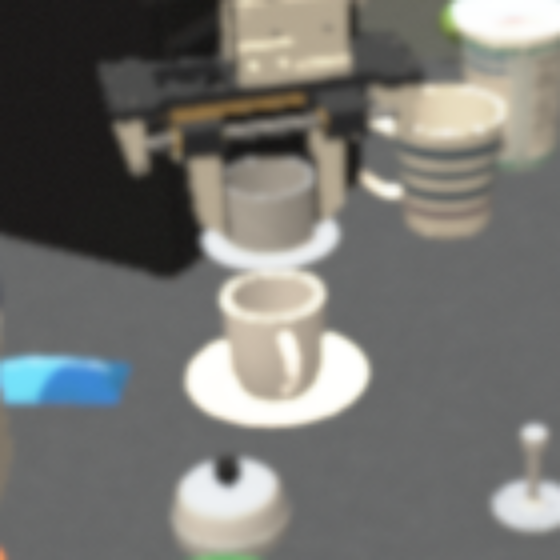

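The crop shows the chamber at (270,205) hanging level above the cup mouth at (272,295), within about 1 mm, and the cup stands in the saucer. I lower it.

Call:
apply_moves:
  motion: "0.0005 -0.0003 0.012 0;0 0 0.012 0;0 0 0.008 0;0 0 0.004 0;0 0 0.003 0;0 0 0.002 0;0 0 0 0;0 0 0 0"

```text
time: 13.98
tool_pos: [637.8, 97.9, 87.5]
tcp_rot: [3.141, 0.0, 2.132]
contact_force: [-0.0, -0.7, -1.0]
grip_width: 57.2
finger_force: 30.0
```

Call:
apply_moves:
  motion: "0 0 0.001 0;0 0 0.001 0;0 0 0 0;0 0 0 0"

```text
time: 14.48
tool_pos: [637.9, 97.9, 86.4]
tcp_rot: [3.141, 0.001, 2.132]
contact_force: [-1.5, -0.3, 5.6]
grip_width: 57.2
finger_force: 30.0
```

Call:
apply_moves:
  motion: "0 0 0 0;0 0 0 0;0 0 0 0;0 0 0 0;0 0 0 0"
  fingers: 1

```text
time: 15.1
tool_pos: [637.6, 97.8, 85.1]
tcp_rot: [-3.142, -0.0, 2.131]
contact_force: [-0.1, -0.4, 0.8]
grip_width: 91.5
finger_force: 0.0
```

Call:
apply_moves:
  motion: "0 0 -0.01 0;0 0 -0.03 0;0 0 -0.04 0;0 0 -0.01 0;0 0 0 0;0 0 0 0"

```text
time: 15.85
tool_pos: [636.9, 97.8, 173.7]
tcp_rot: [-3.139, -0.001, 2.132]
contact_force: [-0.1, -0.1, -0.8]
grip_width: 91.3
finger_force: 0.0
```

```bash
python3 - <<'E'
from fit import *
from go import delta
np.set_printoptions(precision=4,suppress=True)
for cam in ["side","top"]:
    c=bot.capture(cam); P=cloud(c); o=bot.get_obs(); H["chamber"]=(110,130,22,36)
    H["cup"]=(66,80,24,40)
    print(o["tool_pos"],fit(P,"chamber",np.array([636,98.])),fit(P,"press",np.array([441,184.])),fit(P,"saucer",np.array([636,98.])))
print(delta([442,184.2,175]))
E
```

```text
[636.8757  97.8266 173.5332] (array([636.4243,  97.7212]), np.float64(28.056854556268796), 155, np.float64(115.45278189948397)) (array([441.0415, 185.4315]), array([6.8534, 7.6389]), 39, np.float64(53.53397195521757)) (array([636.0971,  97.6283]), np.float64(54.48932251656429), 200, np.float64(12.024538028974632))
[636.9973  97.8145 173.6566] None None None
[ 0.1769 -0.1192 -0.0013]
```

Call:
apply_moves:
  motion: "0.022 -0.015 0 0;0.036 -0.024 0 0;0.044 -0.03 0 0;0.045 -0.03 0 0;0.03 -0.02 0 0;0 0 0.03 0;0 0 0.03 0;0 0 0 0"

```text
time: 16.95
tool_pos: [440.9, 184.1, 113.2]
tcp_rot: [-3.136, -0.002, 2.132]
contact_force: [-0.2, 1.0, 0.5]
grip_width: 91.4
finger_force: 0.0
```

Call:
apply_moves:
  motion: "0 0 0.02 0;0 0 0.02 0;0 0 0.01 0;0 0 0 0;0 0 0 0;0 0 0 0"

```text
time: 17.7
tool_pos: [443.2, 184.6, 65.9]
tcp_rot: [3.14, 0.0, 2.132]
contact_force: [-0.1, 0.5, 0.5]
grip_width: 91.9
finger_force: 0.0
```

```bash
python3 - <<'E'
from fit import *
from go import delta
np.set_printoptions(precision=4,suppress=True)
c=bot.capture("side"); P=cloud(c); o=bot.get_obs()
cv2.imwrite("pics/s4.png",cv2.resize(c["img"][150:270,260:400],None,fx=4,fy=4))
print(o["tool_pos"],fit(P,"chamber",np.array([636,98.])))
q=near(P,(636.3,97.7),30,100,140);print(np.percentile(q[:,2],[50,90,98]))
print(delta([442,184.2,46.5]))
E
```

```text
[443.1183 184.5808  65.8157] (array([636.0595,  97.1523]), np.float64(31.723618318183753), 96, np.float64(52.37707527575236))
[110.4972 118.2524 119.787 ]
[ 0.0003 -0.0011  0.0193]
```

View pics/s4.png

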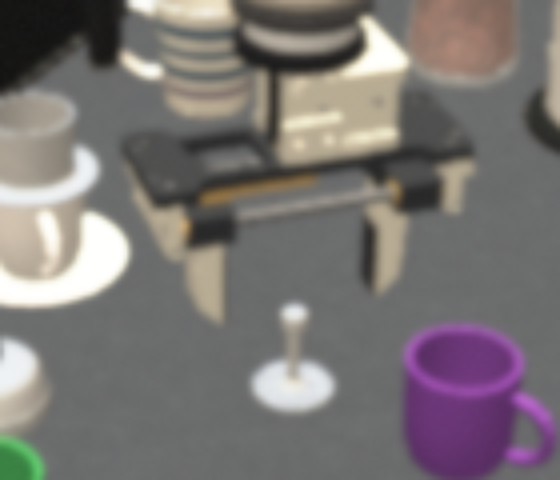

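The crop shows the press head at (293,313) midway between the fingertips at (205,320) and (385,290). The chamber sits flat on the cup at the left, with its rim measured at 119.8 mm against 120 expected. I go down and grip the head.

Call:
apply_moves:
  motion: "0.0003 -0.001 0.008 0;0 0 0.008 0;0 0 0.003 0;0 0 0 0;0 0 0 0"

```text
time: 18.38
tool_pos: [441.9, 184.2, 46.3]
tcp_rot: [3.141, 0.0, 2.132]
contact_force: [0.6, -0.4, -0.7]
grip_width: 92.0
finger_force: 0.0
```

Call:
apply_moves:
  motion: "0 0 0 0;0 0 0 0;0 0 0 0;0 0 0 0;0 0 0 0;0 0 0 0;0 0 0 0;0 0 0 0"
  fingers: -1

```text
time: 19.38
tool_pos: [441.8, 184.2, 46.2]
tcp_rot: [3.141, -0.0, 2.132]
contact_force: [-0.4, 0.2, -0.1]
grip_width: 16.6
finger_force: 0.3
```

Call:
apply_moves:
  motion: "0 0 0 0;0 0 0 0;0 0 0 0"

```text
time: 19.75
tool_pos: [441.7, 184.2, 46.2]
tcp_rot: [-3.142, -0.0, 2.132]
contact_force: [-0.5, 0.0, -0.4]
grip_width: 13.8
finger_force: 30.0
```

Call:
apply_moves:
  motion: "0 0 -0.01 0;0 0 -0.03 0;0 0 -0.045 0;0 0 -0.045 0;0 0 -0.02 0;0 0 0 0;0 0 0 0"

```text
time: 20.62
tool_pos: [441.1, 184.0, 195.4]
tcp_rot: [-3.14, -0.001, 2.132]
contact_force: [0.6, -0.2, -0.6]
grip_width: 13.3
finger_force: 30.0
```

```bash
python3 - <<'E'
from fit import *
from go import delta
np.set_printoptions(precision=4,suppress=True)
for cam in ["side","top"]:
    c=bot.capture(cam); P=cloud(c); o=bot.get_obs(); t=o["tool_pos"]
    q=near(P,t[:2],32,t[2]-58,t[2]-35); print(t,q.min(0),q.max(0),len(q)); s=near(P,t[:2],12,t[2]-38,t[2]-10); print(s.mean(0),len(s))
print(delta([637.4,97.9,195]))
E
```

```text
[440.9938 183.9936 195.1367] [416.7222 160.8211 148.1248] [463.8245 208.8601 159.0992] 188
[439.8653 186.2309 171.855 ] 36Traceback (most recent call last):
  File "<stdin>", line 6, in <module>
    return umr_minimum(a, axis, None, out, keepdims, initial, where)
ValueError: zero-size array to reduction operation minimum which has no identity
```

Call:
apply_moves:
  motion: "-0.022 0.015 0 0;-0.036 0.0246 0 0;-0.044 0.03 0 0;-0.045 0.031 0 0;-0.03 0.02 0 0;0 0 0 0;0 0 0 0;0 0 0 0"

```text
time: 21.72
tool_pos: [637.0, 99.2, 196.1]
tcp_rot: [-3.141, -0.001, 2.132]
contact_force: [0.3, 1.1, -1.2]
grip_width: 13.7
finger_force: 30.0
```

```bash
cat > pr.py <<'E'
from fit import *
from go import delta
np.set_printoptions(precision=4,suppress=True)
import sys
for cam in ["side","side"]:
    c=bot.capture(cam); P=cloud(c); o=bot.get_obs(); t=o["tool_pos"]
    q=near(P,t[:2],32,t[2]-51,t[2]-40); q=q[np.hypot(*(q[:,:2]-t[:2]).T)>8]
    print(t,q.min(0),q.max(0),len(q),(q.min(0)+q.max(0))/2)
    A=np.c_[q[:,:2]-t[:2],np.ones(len(q))]; print("plane",np.linalg.lstsq(A,q[:,2],rcond=None)[0])
    H["chamber"]=(113,125,22,34);print(fit(P,"chamber",np.array([636,98.])))
cv2.imwrite(sys.argv[1],cv2.resize(c["img"][110:260,200:340],None,fx=4,fy=4))
print(delta([637.4,97.9,124.7]))
E
python3 pr.py pics/s5.png
```

```text
[637.1886  99.1727 196.422 ] [611.6734  73.5942 149.4121] [659.3657 126.7936 155.3296] 126 [635.5195 100.1939 152.3708]
plane [  0.0114  -0.0147 152.6196]
(array([636.4931,  97.7508]), np.float64(27.953873399703937), 110, np.float64(116.57170199150573))
[637.3852  99.1294 196.6021] [612.852   72.7316 148.2636] [661.4588 123.6249 155.2634] 125 [637.1554  98.1782 151.7635]
plane [  0.008   -0.0032 152.7273]
(array([636.617 ,  97.7424]), np.float64(28.177814314291986), 112, np.float64(116.8588883527857))
[-0.001  -0.0006  0.0719]
```

View pics/s5.png

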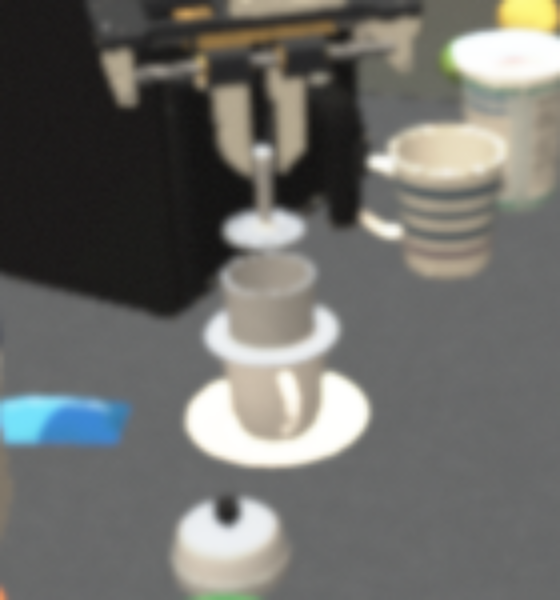

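The crop shows the press hanging level, its disc at (264,230) above the chamber mouth at (268,273). The leftward lean matches the camera's perspective. I shift about 1.2 mm and go down to just above the rim.

Call:
apply_moves:
  motion: "-0.0011 -0.0005 0.008 0;0 0 0.008 0;0 0 0.006 0;0 0 0.002 0;0 0 0 0;0 0 0 0"

```text
time: 22.58
tool_pos: [638.4, 97.3, 172.5]
tcp_rot: [3.141, 0.0, 2.132]
contact_force: [0.4, -0.3, -0.5]
grip_width: 13.6
finger_force: 30.0
```

```bash
python3 pr.py pics/s6.png
```

```text
[638.3669  97.2391 172.5474] [613.8129  72.4439 125.8156] [660.9862 122.1814 131.4361] 124 [637.3995  97.3126 128.6258]
plane [  0.016    0.0101 128.7876]
(array([636.1913,  98.2793]), np.float64(27.81298495484476), 69, np.float64(117.04963127335486))
[638.3224  97.2287 172.5122] [613.9591  74.5606 125.2825] [661.2045 121.7528 131.4827] 122 [637.5818  98.1567 128.3826]
plane [  0.0229  -0.0144 128.9772]
(array([636.6854,  97.8513]), np.float64(27.790468523615623), 67, np.float64(117.00528772464065))
[ 0.0011 -0.0004  0.0478]
```

View pics/s6.png

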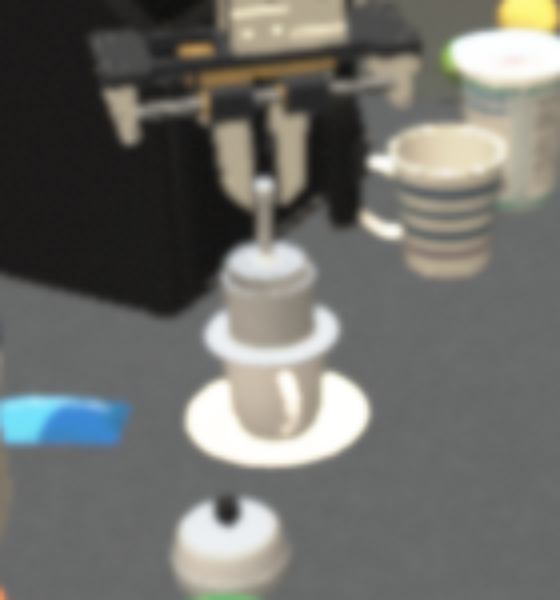

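The crop shows the disc at (268,260), just above the chamber mouth at (268,275), about 1 mm toward +x. I correct that and lower it in.

Call:
apply_moves:
  motion: "0.0008 -0.0007 0 0;0 0 0.003 0;0 0 0.004 0;0 0 0.004 0;0 0 0.004 0;0 0 0.003 0;0 0 0 0"

```text
time: 23.55
tool_pos: [637.0, 97.6, 153.9]
tcp_rot: [-3.141, -0.0, 2.132]
contact_force: [0.1, 0.0, -1.3]
grip_width: 13.2
finger_force: 30.0
```

```bash
python3 -c "
from fit import *
np.set_printoptions(precision=2,suppress=True)
for i in range(2):
    P=cloud(bot.capture('side'));o=bot.get_obs();print(o['tool_pos'],o['contact_force'],o['moment'])
    H['chamber']=(113,123,22,34);print(fit(P,'chamber',np.array([636,98.])))"
```

```text
[637.17  97.55 154.16] [-0.75  0.07 -1.05] [-0.06  0.01 -0.02]
(array([636.68,  97.83]), np.float64(27.99732957362026), 108, np.float64(116.48556805141794))
[637.21  97.56 154.3 ] [ 0.01 -0.07 -0.83] [-0.07 -0.05  0.02]
(array([636.51,  98.15]), np.float64(28.159032123543913), 106, np.float64(116.88702515519219))
```

The disc is about 12 mm inside without contact. I continue down; about 29.5 mm remain.

Call:
apply_moves:
  motion: "0 0 0.005 0;0 0 0.006 0;0 0 0.006 0;0 0 0.005 0;0 0 0.004 0;0 0 0.002 0;0 0 0 0;0 0 0 0"

```text
time: 24.65
tool_pos: [637.3, 97.6, 126.4]
tcp_rot: [3.141, 0.0, 2.131]
contact_force: [0.2, -0.4, -1.2]
grip_width: 13.1
finger_force: 30.0
```

Call:
apply_moves:
  motion: "0 0 0.001 0;0 0 0.0007 0;0 0 0 0;0 0 0 0"

```text
time: 25.15
tool_pos: [637.3, 97.6, 124.7]
tcp_rot: [3.141, 0.0, 2.132]
contact_force: [0.2, 0.1, 1.0]
grip_width: 13.2
finger_force: 30.0
```

Call:
apply_moves:
  motion: "0 0 0 0;0 0 0 0;0 0 0 0;0 0 0 0"
  fingers: 1

```text
time: 25.65
tool_pos: [637.1, 97.6, 124.5]
tcp_rot: [-3.142, -0.0, 2.132]
contact_force: [0.3, -0.4, 0.4]
grip_width: 48.7
finger_force: 0.0
```

Call:
apply_moves:
  motion: "0 0 -0.015 0;0 0 -0.03 0;0 0 -0.02 0;0 0 0 0;0 0 0 0"

```text
time: 26.28
tool_pos: [636.8, 97.5, 189.0]
tcp_rot: [-3.141, -0.0, 2.132]
contact_force: [0.4, -0.6, -0.3]
grip_width: 91.5
finger_force: 0.0
```

```bash
python3 - <<'E'
from fit import *
from go import delta
np.set_printoptions(precision=4,suppress=True)
for cam in ["side","side"]:
    c=bot.capture(cam); P=cloud(c); o=bot.get_obs()
    H["chamber"]=(113,122,22,34); H["press"]=(124.5,140,0,14)
    print(o["tool_pos"],fit(P,"chamber",np.array([636,98.])),fit(P,"press",np.array([636.5,98.])))
    q=near(P,(636.5,98),14,122,145);print(np.percentile(q[:,2],[50,90,98]))
    q=near(P,(613.8,246.3),14,38,60);print("lid",q.min(0),q.max(0))
cv2.imwrite("pics/s7.png",cv2.resize(c["img"][110:260,200:340],None,fx=4,fy=4))
print(delta([614.9,246.7,185]))
E
```

```text
[636.6282  97.5367 188.625 ] (array([636.6659,  97.8225]), np.float64(28.37112759430116), 102, np.float64(116.5915960624643)) (array([636.385 ,  97.3955]), array([7.0205, 8.2796]), 30, np.float64(131.83668345921512))
[131.3943 134.9872 135.9379]
lid [605.6519 238.728   39.1446] [621.9249 256.702   47.4881]
[636.6024  97.5298 188.4363] (array([636.6393,  98.048 ]), np.float64(28.32905086012076), 96, np.float64(117.31118652048002)) (array([636.0151,  99.2422]), array([6.4868, 8.3915]), 30, np.float64(132.33927073492328))
[131.8721 134.9976 136.0693]
lid [605.9103 236.5266  38.575 ] [622.128  258.2262  47.6627]
[0.1379 0.061  0.0034]
```

View pics/s7.png

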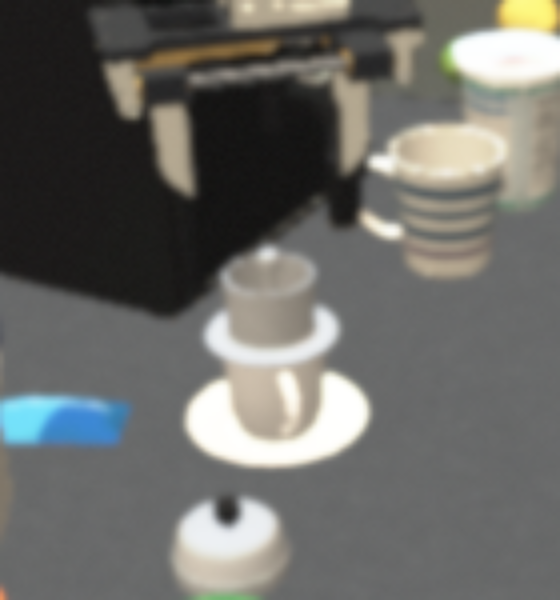

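The crop shows the press seated: its head at (268,255) is just above the chamber rim, and its top measures 136 mm against 135.5 expected. The lid knob is at (228,510). I check the room around the lid before reaching for it.

```bash
python3 - <<'E'
from fit import *
for cam in ["top","side"]:
    P=cloud(bot.capture(cam)); q=near(P,(615,247),200,75,400)
    d=q[:,:2]-[615,247]; y=2.132; u=np.array([np.sin(y),-np.cos(y)]); v=np.array([np.cos(y),np.sin(y)])
    k=(abs(d@u)<120)&(abs(d@v)<70)&~((np.hypot(q[:,0]-637,q[:,1]-98)<60)); print(len(q),k.sum(),q[k].min(0) if k.any() else "", q[k].max(0) if k.any() else "")
E
```

```text
1736 0  
4977 0
```

Call:
apply_moves:
  motion: "0.02 0.0088 0 0;0.035 0.0155 0 0;0.043 0.019 0 0;0.03 0.0133 0 0;0.0099 0.0044 0 0;0 0 0 0;0 0 0 0"

```text
time: 27.35
tool_pos: [615.7, 245.7, 189.5]
tcp_rot: [-3.141, 0.0, 2.131]
contact_force: [-0.5, -0.4, -1.2]
grip_width: 91.8
finger_force: 0.0
```

Call:
apply_moves:
  motion: "0 0 0.03 0;0 0 0.04 0;0 0 0.03 0;0 0 0.02 0;0 0 0.008 0;0 0 0 0;0 0 0 0"

```text
time: 28.22
tool_pos: [616.3, 246.7, 62.8]
tcp_rot: [3.14, 0.001, 2.131]
contact_force: [0.5, 0.2, 0.7]
grip_width: 91.9
finger_force: 0.0
```

```bash
python3 - <<'E'
from fit import *
from go import delta
np.set_printoptions(precision=4,suppress=True)
bot.capture("side");c=bot.capture("side"); o=bot.get_obs();print(o["tool_pos"],delta([614.9,246.8,35.5]))
cv2.imwrite("pics/s8.png",cv2.resize(c["img"][180:300,200:320],None,fx=4,fy=4))
E
```

```text
[616.0929 246.8359  62.692 ] [ 0.0006 -0.001   0.0272]
```

View pics/s8.png

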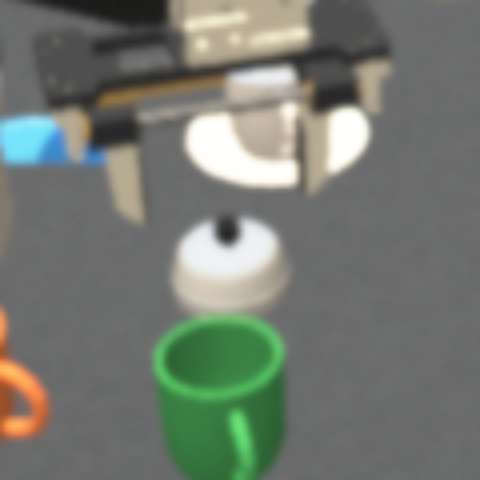

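The crop shows the knob at (228,228) centred below the fingertips at (133,215) and (315,190), with the green cup well clear. I go down and grip.

Call:
apply_moves:
  motion: "0.0006 -0.001 0.01 0;0 0 0.01 0;0 0 0.005 0;0 0 0.002 0;0 0 0 0;0 0 0 0"

```text
time: 29.08
tool_pos: [614.5, 246.8, 34.8]
tcp_rot: [3.141, 0.0, 2.132]
contact_force: [0.2, -0.4, 0.6]
grip_width: 91.8
finger_force: 0.0
```

Call:
apply_moves:
  motion: "0 0 0 0;0 0 0 0;0 0 0 0;0 0 0 0;0 0 0 0;0 0 0 0;0 0 0 0;0 0 0 0"
  fingers: -1

```text
time: 30.08
tool_pos: [614.3, 246.8, 34.5]
tcp_rot: [3.141, -0.0, 2.132]
contact_force: [-1.2, -0.7, 0.0]
grip_width: 16.5
finger_force: 6.7
```

Call:
apply_moves:
  motion: "0 0 0 0;0 0 0 0;0 0 0 0;0 0 0 0"

```text
time: 30.58
tool_pos: [614.3, 246.8, 34.6]
tcp_rot: [3.141, -0.0, 2.132]
contact_force: [1.2, 0.2, -0.6]
grip_width: 15.5
finger_force: 30.0
```

Call:
apply_moves:
  motion: "0 0 -0.015 0;0 0 -0.035 0;0 0 -0.045 0;0 0 -0.045 0;0 0 -0.025 0;0 0 0 0;0 0 0 0"

```text
time: 31.45
tool_pos: [613.7, 246.6, 198.5]
tcp_rot: [-3.14, -0.001, 2.132]
contact_force: [0.5, -0.5, -1.4]
grip_width: 15.4
finger_force: 30.0
```

```bash
python3 - <<'E'
from fit import *
from go import delta
np.set_printoptions(precision=4,suppress=True)
for cam in ["side","side"]:
    c=bot.capture(cam); P=cloud(c); o=bot.get_obs(); t=o["tool_pos"]
    q=near(P,t[:2],45,t[2]-38,t[2]-4); print(t,q.min(0),q.max(0),len(q))
print(delta([637.5,97.9,200]))
E
```

```text
[613.5124 246.5019 197.8934] [577.8633 225.2554 161.8422] [645.4095 282.6931 193.8822] 500
[613.5316 246.5305 197.7523] [577.7158 224.5809 161.0157] [645.7065 281.8146 193.7475] 531
[-0.1386 -0.0587 -0.0022]
```

Call:
apply_moves:
  motion: "-0.02 -0.0085 0 0;-0.035 -0.015 0 0;-0.043 -0.018 -0.001 0;-0.03 -0.0127 -0.001 0;-0.0106 -0.0045 0 0;0 0 0 0;0 0 0 0;0 0 0 0"

```text
time: 32.55
tool_pos: [638.1, 99.4, 201.5]
tcp_rot: [3.142, -0.0, 2.133]
contact_force: [0.4, 0.5, -0.5]
grip_width: 15.7
finger_force: 30.0
```

```bash
cat > ld.py <<'E'
from fit import *
from go import delta
import sys
np.set_printoptions(precision=4,suppress=True)
for i in range(2):
    c=bot.capture("side"); P=cloud(c); o=bot.get_obs(); t=o["tool_pos"]
    q=near(P,t[:2],45,t[2]-38,t[2]-24); print(t,o["contact_force"],q.min(0),q.max(0),len(q),circ(q[:,:2]))
    H["chamber"]=(113,122,22,34); print(fit(P,"chamber",np.array([636,98.])))
cv2.imwrite(sys.argv[1],cv2.resize(c["img"][110:260,200:340],None,fx=4,fy=4))
E
python3 ld.py pics/s9.png
```

```text
[638.1059  99.3092 201.4784] [ 0.3694  0.6657 -0.5203] [602.1918  83.6045 164.8196] [669.7423 134.1289 177.4351] 125 (array([637.0521,  99.2556]), np.float64(33.48767979658017))
(array([636.6956,  97.8463]), np.float64(27.980918399839293), 98, np.float64(116.80270310341598))
[638.1464  99.1402 201.5218] [-0.0011  0.6694 -0.7723] [601.9882  82.8245 163.9562] [667.5529 136.8366 177.3891] 131 (array([636.8274,  99.1227]), np.float64(33.41056912053385))
(array([636.0751,  97.6342]), np.float64(27.76923932579471), 94, np.float64(116.91667071142558))
```

View pics/s9.png

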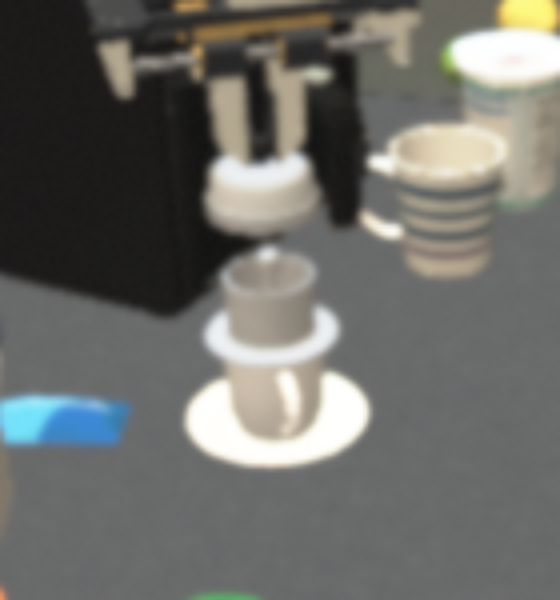

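The crop shows the lid hanging level at (262,195) above the chamber mouth at (268,273). The circle fit puts it 1.5 mm off, mostly in y. I correct that and lower.

Call:
apply_moves:
  motion: "-0.0009 -0.0011 0.006 0;0 0 0.01 0;0 0 0.01 0;0 0 0.008 0;0 0 0.004 0;0 0 0 0;0 0 0 0"

```text
time: 33.52
tool_pos: [638.1, 96.8, 163.9]
tcp_rot: [3.141, 0.0, 2.132]
contact_force: [-0.3, -0.6, 0.3]
grip_width: 15.4
finger_force: 30.0
```

```bash
python3 ld.py pics/s10.png
```

```text
[638.0808  96.8289 163.9492] [ 0.686   0.1263 -0.3276] [602.7134  78.0636 127.501 ] [669.7434 133.8213 139.8948] 114 (array([636.8825,  96.8328]), np.float64(33.35597780925011))
(array([636.1184,  98.8829]), np.float64(27.408494180041046), 62, np.float64(116.24021653278561))
[638.0657  96.8274 163.9468] [-0.3023 -0.3625 -0.7214] [602.0874  80.0647 127.4491] [668.4548 133.468  139.9386] 122 (array([636.7598,  96.6772]), np.float64(33.38736616903349))
(array([635.594 ,  98.8926]), np.float64(27.276708992375422), 59, np.float64(116.52357548719647))
```

View pics/s10.png

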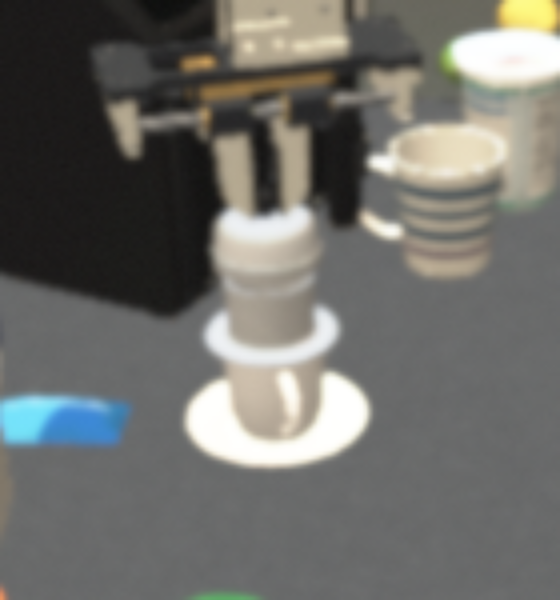

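The crop shows the lid at (266,245) just above the chamber rim at (268,280). It is about 1 mm low in y against the chamber's earlier unoccluded fit. I correct and seat it.

Call:
apply_moves:
  motion: "0.001 0.0003 0 0;0 0 0.003 0;0 0 0.004 0;0 0 0.004 0;0 0 0.003 0;0 0 0 0;0 0 0 0"

```text
time: 34.5
tool_pos: [637.7, 97.8, 149.6]
tcp_rot: [3.141, 0.0, 2.132]
contact_force: [-0.2, 0.2, -0.9]
grip_width: 15.8
finger_force: 30.0
```

Call:
apply_moves:
  motion: "0 0 0.002 0;0 0 0.0015 0;0 0 0.001 0;0 0 0.0007 0;0 0 0 0;0 0 0 0"

```text
time: 35.25
tool_pos: [637.9, 97.8, 145.4]
tcp_rot: [3.14, 0.001, 2.132]
contact_force: [-1.1, 0.1, 4.0]
grip_width: 15.4
finger_force: 30.0
```

Call:
apply_moves:
  motion: "0 0 0 0;0 0 0 0;0 0 0 0;0 0 0 0;0 0 0 0;0 0 0 0"
  fingers: 1

```text
time: 36.0
tool_pos: [637.6, 97.8, 144.3]
tcp_rot: [3.142, -0.0, 2.132]
contact_force: [0.1, 0.9, 0.8]
grip_width: 70.5
finger_force: 0.0
```

Call:
apply_moves:
  motion: "0 0 -0.015 0;0 0 -0.03 0;0 0 -0.03 0;0 0 0 0;0 0 0 0;0 0 0 0"

```text
time: 36.75
tool_pos: [637.0, 97.8, 218.1]
tcp_rot: [-3.14, -0.001, 2.132]
contact_force: [0.6, -0.7, -0.5]
grip_width: 92.0
finger_force: 0.0
```

```bash
python3 - <<'E'
from fit import *
np.set_printoptions(precision=2,suppress=True)
c=bot.capture("side"); P=cloud(c); o=bot.get_obs(); print(o["tool_pos"],o["time"])
q=near(P,(637,98),45,108,124); q=q[np.hypot(*(q[:,:2]-[636.5,98]).T)<40]; print("collar",circ(q[:,:2]),q.min(0),len(q))
k=near(P,(636.5,98),14,142,165); print("knob",k.min(0),k.max(0))
s=near(P,(636.5,98),30,134,145); A=np.c_[s[:,:2]-[636.5,98],np.ones(len(s))]; print("plane",np.linalg.lstsq(A,s[:,2],rcond=None)[0])
print(fit(P,"saucer",np.array([636.,98])))
cv2.imwrite("pics/s11.png",cv2.resize(c["img"][110:260,200:340],None,fx=4,fy=4))
E
```

```text
[637.1   97.77 218.16] 36.8
collar (array([636.04,  98.55]), np.float64(32.590875931610675)) [601.24  78.98 108.93] 143
knob [625.13  88.32 142.14] [648.27 107.99 158.15]
plane [  0.01  -0.05 140.39]
(array([636.01,  98.19]), np.float64(54.54046900889165), 198, np.float64(12.290311947512123))
```

View pics/s11.png

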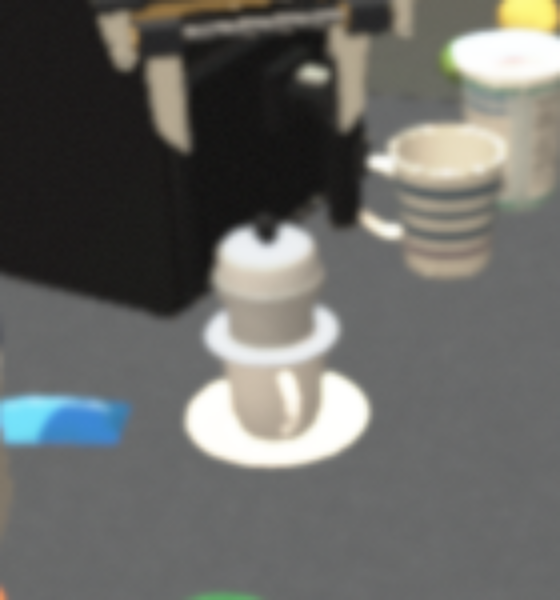

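The crop shows the whole stack upright: saucer (278,415), cup, chamber flange (272,330), lid (268,260) and knob (265,228). The knob top measures about 158 mm against 157 expected and the collar is centred, so the lid is seated. I hand the job in.

```bash
python3 -c "
from h import *;print(bot.close_job())"
```

```text
the job is handed in; nothing more can be done
None
```

The dripper is rebuilt on its saucer in the order asked (cup, chamber, press, lid) and handed in at about 37 s; the camera checks showed each part seated, but the hand-in gave back no verdict.

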